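# Dial the code of a worn bench lock and take its shackle off

### The job

Open the worn two-dial bench lock with the code four-two: turn the left dial clockwise to its four-dot mark and on past it until you feel the bolt catch, then turn the right dial anticlockwise to its two-dot mark and on past it until it catches too, stopping at once each time so that a caught dial is never forced. Then lift the freed shackle straight out of the lock and stand it upright on the middle of the closed notebook, without forcing the shackle against the bolt and without disturbing the things around.

Things in the scene. Friction and masses are not known exactly. Their poses are not given: they have to be found in the camera images.
- lock: fixed grey bench lock, 273 mm along y, 92 mm along x, cover 38 mm above the bench; origin under its middle at bench height, x to the rear, y to the left, z up; yaw varies. Round each dial are marks of 1 to 5 dots, 0.7 rad apart, clockwise from above, 3 dots to the rear. At its left end the shackle straddles a steel hasp stud 58 mm high
- bolt: steel bar in the lock, origin at the lock's, 15 mm up; a 6 N spring drives it along lock -y against hidden wheels under the dials. The left dial lets it go 8 mm; only then the right dial lets it go 8 mm more, to its stop. It drops into a wheel's slot within 0.25 s; then that dial has about 0.15 rad of play before it meets the bolt hard. Over 18 N there (some 0.4 N m on the dial) is forcing
- bolt_nose (a point): tip of the bolt (12 mm wide, 6 mm thick) at the right end of the lock, 18 mm above the bench: at lock y = -137 mm when locked (2 mm out), about -145 mm when the left dial has caught, about -153 mm when both have. A catch can be seen here as well as felt
- left_dial_grip (a point): where to grip the left dial: on its axis, lock x = 0, y = -9 mm, 58 mm above the bench; fixed to the lock, axes as the lock's. The black grip bar is 12 mm thick, 44 mm long, centred on the axis, 45 to 67 mm above the bench, on a skirt 48 mm across (39 to 45 mm). A white line marks its pointing end
- right_dial_grip (a point): the same for the right dial, at lock y = -99 mm
- left_dial (a joint): left dial's angle: 0 with the pointing end to the rear (3 dots), grows clockwise from above; 4 dots at +0.7; range +-1.6, starts from -0.15 to 0.35. Its wheel has slipped: it catches not at the mark but 0.05 to 0.65 rad past it clockwise, different every time, to be felt for. Turning it free takes under 0.25 N m
- right_dial (a joint): right dial's angle, same scale, starts from -0.35 to 0.15; 2 dots at -0.7; it catches 0.05 to 0.65 rad past that mark anticlockwise (more negative), again to be felt for
- shackle: loose steel U, 74 mm high, 0.14 to 0.28 kg, upright in two sockets; origin between its feet at their underside (6 mm above the bench, at lock y = +84 mm), z up. Legs 50 mm apart along y, feet 24x24x8 mm (88 mm over both). Sockets 32 mm deep, 2 mm play: lift straight up. The bolt lies over its right foot until both dials have caught; over 15 N between them is forcing
- shackle_bar (a point): middle of the shackle's top bar, where to grip it: 68 mm above its feet's underside; the bar runs along the shackle's y, 60 mm long, 12 mm thick and 12 mm high
- notebook: closed notebook lying flat, fixed to the bench, 205 mm along its x, 145 mm along its y, top 14 mm above the bench; origin under its middle
- moist_tin_0: lidded aluminium moisture tin, 55 mm wide, 39 mm high, loose on the bench in front of the lock; origin at the centre of its underside
- stopwatch: stopwatch lying flat, 63x52x16 mm, loose on the bench in front of the lock; origin at its underside
- weight_2: slotted disc weight, 66 mm across, 19 mm high, loose in front of the lock to the right; origin at the centre of its underside
- wrench: small spanner lying flat to the right of the lock, 162x29x8 mm, loose; origin at its underside

How it is judged:
By the outcome, as a careful person would: the job done as asked, in the order asked, and still so for the second after the job is handed in, with the robot touching nothing.
It also fails if it takes over 72 s, if anything falls off the work surface, if the arm or the gripper's body presses on something with over 40 N, if the wrist force passes 120 N, or if a joint passes its speed limit or range.

### The arm

A 6-joint arm with a two-finger parallel gripper is mounted at the origin on a cart in front of the work surface, level with it; the furniture and walls round the work are solid. World frame = base frame: x ahead of the robot, y to its left, z up, the work surface at z = 0. Lengths are in m, angles in rad, forces in N, time in s.
With the tool pointing down it reaches from about 0.225 to 0.725 m from the base axis. Payload 3.1 kg.
Tool frame: the origin (TCP) lies at the centre of the arm's flange, where the gripper is bolted on; the fingertips stand 173 mm ahead of it and the grasp point (between the pads) lies 155 mm ahead of it; z points along the fingers, y is the line along which they close (so a half turn about z gives the same grasp; the last joint's range is limited). The gripper opens to 85 mm and grips with 20 to 120 N. Pads are 22 mm wide; open, the fingers measure 114 mm over their backs; the gripper's body (76 mm by 85 mm) begins 54 mm behind the grasp point. The pads swing forward as they close: fully open they stand 13 mm farther back than shut.
Start: joints at [-1.232, 0.048, 0.099, 1.622, 0, 1.443], TCP at [0.236, -0.469, 0.405] pointing down, gripper open.
Joint ranges: [-2.91, 2.91], [-0.99, 1.94], [-1.21, 1.42], [-2.12, 2.29], [-1.49, 1.47], [-3.14, 3.14]. Speed limits (rad/s): [2.79, 2.79, 3.14, 3.14, 3.14, 3.14].

### API

Orientations are given as a unit quaternion [x, y, z, w].
In Python, from plant import status, read_camera, r gives the robot as it stands. The module is installed in compiled form; this text tells all that it offers.
- The arm moves only by the tool jog_arm, never from a script. Its argument "series" is one flat list of numbers, 7 for each row, row after row: the shift along the tool's x, y, z in mm, then the turn, a rotation vector about the tool's x, y, z in rad, then the closure in counts, from 0 (fully open) to 255 (shut). A call has 1 to 12 rows; each row shifts and turns the commanded pose from where the row before left it, along the tool's axes as they then stand; what a row does not reach is not made up. A row lasts 1/12 s, in which the tool goes at most 41.7 mm and 7.16 degrees, less where a joint would pass 70% of its speed; a pose out of reach is approached as far as the arm can. A call is refused whole if a number of a shift passes 41.7 or a number of a turn 0.125, either way. A call with a gripper value outside its range is refused whole. The fingers move at their own pace and stop on an object; "squeeze" is the grip in N (left out, the last holds). Time passes only in rows, so rows that do not move let the fingers close. It gives the time, the measured TCP pose, the force, the opening and the grip force at its end, in the units of the state.
- status.get_obs(): the state, without advancing time (a new reading comes with each control period).
- read_camera(name): name is "scene" or "side" or "wrist"; returns a dict with "color" (420x560x3 uint8, blue, green, red), "mtx" (3x3 intrinsics, pixels), "k1" (the pictures are not rectified: a ray, as slopes to the right and down, at radius r is drawn at 1 + k1 r^2 times it, then the intrinsics apply), "pose" (4x4, takes a point from camera to world coordinates). Camera axes: x right, y down, z forward; pixel columns grow to the right and rows downward; lengths in m; the calibration is good to about 2 mm. A picture is of the moment at which its call begins. There is no depth.
- r.job_done(): hands the job in; it is judged then, once.
The state is a dict: "time": time; "joint_pos": joint angles; "joint_vel": joint speeds; "tau": joint torques, N m; "position": TCP position; "tool_rot": TCP orientation; "contact_force": force on the tool from outside, world axes, zero at the start; "moment": the same for the moment, N m; "gripper_width": finger opening in m; "gripper_force": force on a finger pad.
Only numpy, scipy, OpenCV 4.12 (cv2) and the standard library are available. Lean on these libraries where they do the work, as an engineer would, in place of code of your own. Each camera call takes 0.05 s, during which the arm holds its last target. There are 200 camera calls.

## Working session

There is one attempt and no reset: what is moved stays moved. The work goes in short steps, Python scripts to look and compute and a tool call to move; the robot and the scene stay as the last step left them, time stands still between calls to the robot, and variables do not carry over. Pictures are saved under pics/ and viewed, at most 10 in all, crops included, and the job is handed in when it is done.

Besides the shell and the picture viewer there is one more tool, called after "Request:" as name(argument=value, ...) on one line, values as JSON. jog_arm: Moves the arm, as the interface text tells. Its arguments: {"type":"object","properties":{"series":{"type":"array","items":{"type":"number"}},"squeeze":{"type":"number"}},"required":["series"]}

```bash
mkdir -p pics; cat > h.py <<'E'
import numpy as np, cv2
from plant import status, read_camera, r
def ray(c,u,v):
    K=c["mtx"];k=c["k1"]
    d=np.array([(u-K[0,2])/K[0,0],(v-K[1,2])/K[1,1]]);s=d.copy()
    for _ in range(20): s=d/(1+k*(s@s))
    p=np.array(c["pose"]);w=p[:3,:3]@np.r_[s,1];return p[:3,3],w
def onz(c,u,v,z):
    o,w=ray(c,u,v);return o+w*(z-o[2])/w[2]
def proj(c,P):
    p=np.array(c["pose"]);q=p[:3,:3].T@(np.asarray(P)-p[:3,3]);s=q[:2]/q[2];s=s*(1+c["k1"]*(s@s))
    K=c["mtx"];return np.array([K[0,0]*s[0]+K[0,2],K[1,1]*s[1]+K[1,2]])
def tri(c1,p1,c2,p2):
    o1,a=ray(c1,*p1);o2,b=ray(c2,*p2);t=np.linalg.lstsq(np.c_[a,-b],o2-o1,rcond=None)[0]
    x,y=o1+a*t[0],o2+b*t[1];return (x+y)/2,np.linalg.norm(x-y)
E
python3 - <<'E'
from h import *
import pickle
cs={n:read_camera(n) for n in("scene","side","wrist")}
pickle.dump(cs,open("c0.pkl","wb"))
for n,c in cs.items(): print(n,np.round(c["mtx"],1).tolist(),c["k1"],np.round(c["pose"],3).tolist())
a=cv2.resize(cs["scene"]["color"],(800,600))
cv2.imwrite("pics/a.png",a); cv2.imwrite("pics/b.png",cv2.resize(cs["side"]["color"],(800,600)))
o=status.get_obs();print(o)
E
```

```text
scene [[439.9, 0.0, 282.7], [0.0, 439.9, 208.5], [0.0, 0.0, 1.0]] 0.007989346581458182 [[-0.783, -0.473, 0.404, 0.095], [-0.622, 0.603, -0.501, 0.497], [-0.006, -0.643, -0.766, 0.816], [0.0, 0.0, 0.0, 1.0]]
side [[524.2, 0.0, 275.9], [0.0, 524.2, 210.4], [0.0, 0.0, 1.0]] -0.14887325401321483 [[-0.983, -0.106, 0.153, 0.297], [-0.186, 0.567, -0.802, 0.991], [-0.002, -0.817, -0.577, 0.785], [0.0, 0.0, 0.0, 1.0]]
wrist [[326.9, 0.0, 275.4], [0.0, 326.9, 214.4], [0.0, 0.0, 1.0]] -0.050955427214707645 [[0.45, -0.854, -0.262, 0.303], [-0.893, -0.43, -0.13, -0.435], [-0.002, 0.293, -0.956, 0.374], [0.0, 0.0, 0.0, 1.0]]
{'time': 0.15, 'joint_pos': array([-1.23179369e+00,  4.85928859e-02,  9.79275070e-02,  1.62196505e+00,
        3.40369666e-05,  1.44300116e+00]), 'joint_vel': array([ 8.07113042e-04, -8.57045599e-04,  3.25330424e-03,  9.93836594e-05,
        3.07309287e-04, -1.57884257e-04]), 'tau': array([ 1.82562009e-03, -3.39260602e+01,  3.20423663e+01,  1.53657555e-02,
       -1.07767455e-04,  3.04966846e-06]), 'position': array([ 0.23620878, -0.46868777,  0.40376422]), 'tool_rot': array([ 9.72885494e-01,  2.31285484e-01, -7.97406963e-05, -9.13738473e-04]), 'contact_force': array([-0.08260899, -0.34714872,  0.8065304 ]), 'moment': array([-0.00293843, -0.02126808,  0.01486565]), 'gripper_force': 0.0, 'gripper_width': 0.08563153533690744}
```

View pics/a.png

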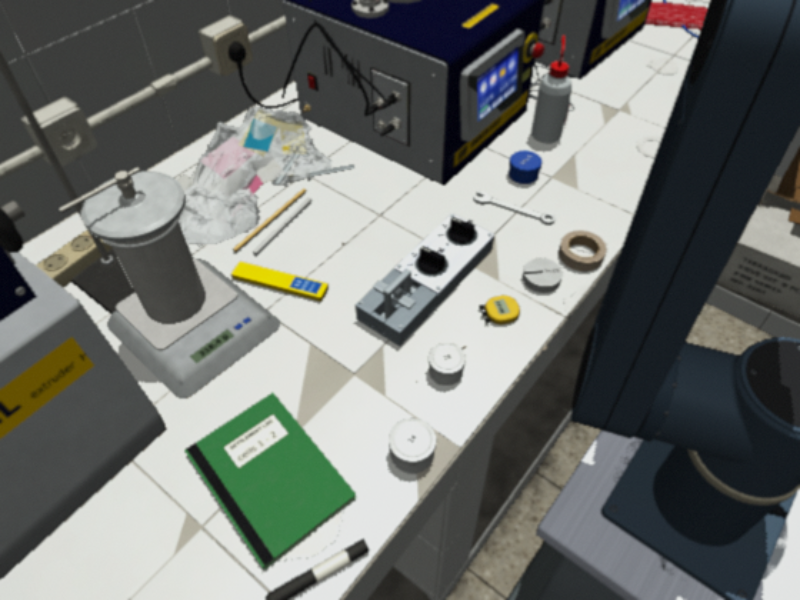

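View pics/b.png

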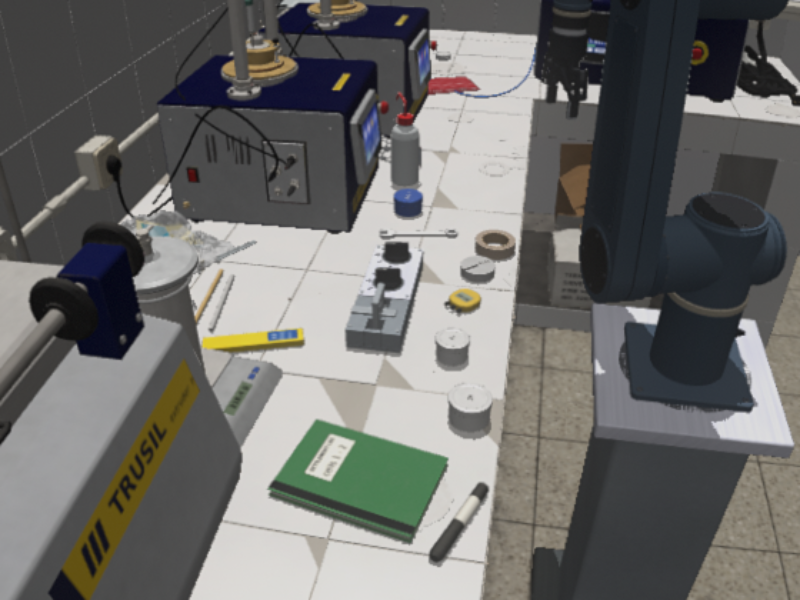

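The scene view shows the lock, with the left dial near (432,262), the right dial near (461,229), the shackle near (400,295) and the notebook centred near (270,478), all in the 800 px picture. The side view agrees.

```bash
python3 - <<'E'
from h import *
import pickle
cs=pickle.load(open("c0.pkl","rb"));s=cs["scene"];d=cs["side"];k=.7
print("dialL",tri(s,(432*k,258*k),d,(388*k,272*k)))
print("dialR",tri(s,(461*k,226*k),d,(397*k,247*k)))
for p in [(358,305),(403,333),(494,235),(455,213)]: print(onz(s,p[0]*k,p[1]*k,.038))
for n,c in(("s",s),("d",d)):
    h=cv2.cvtColor(c["color"],cv2.COLOR_BGR2HSV)
    m=cv2.inRange(h,(50,90,30),(80,255,255))
    cn=max(cv2.findContours(m,0,2)[0],key=cv2.contourArea)
    b=cv2.approxPolyDP(cn,8,True)[:,0]
    print(n,[ (p.tolist(),np.round(onz(c,*p,.014),3)[:2].tolist()) for p in b])
for nm,p,q in(("tin0",(446,352),(452,338)),("tinbig",(412,435),(470,395)),):
    print(nm,tri(s,(p[0]*k,p[1]*k),d,(q[0]*k,q[1]*k)))
# camera in tool frame
from scipy.spatial.transform import Rotation as R
o=status.get_obs();T=R.from_quat(o["tool_rot"]).as_matrix();P=np.array(cs["wrist"]["pose"])
print(T.T@(P[:3,3]-o["position"]),T.T@P[:3,:3]);print(T)
E
```

```text
dialL (array([ 0.51260815, -0.09401006,  0.06232137]), np.float64(0.005598913692864147))
dialR (array([ 0.51515402, -0.18318596,  0.06307798]), np.float64(0.00046072792162270374))
[0.55402077 0.0453222  0.038     ]
[0.46250865 0.04457917 0.038     ]
[ 0.47045302 -0.22305134  0.038     ]
[ 0.55767774 -0.22732063  0.038     ]
s [([190, 276], [0.556, 0.239]), ([138, 312], [0.578, 0.361]), ([192, 390], [0.384, 0.4]), ([247, 345], [0.362, 0.278])]
d [([193, 335], [0.581, 0.357]), ([291, 366], [0.383, 0.395]), ([312, 321], [0.361, 0.278]), ([221, 295], [0.557, 0.241])]
tin0 (array([0.38648437, 0.03373514, 0.03659908]), np.float64(0.00681309308176353))
tinbig (array([0.34092566, 0.17694782, 0.04610459]), np.float64(0.002487099529923651))
[ 7.51963787e-02 -5.18014300e-06  3.01343130e-02] [[-5.11211944e-04 -9.56118860e-01 -2.92978606e-01]
 [ 9.99999796e-01 -3.76918016e-04 -5.14827409e-04]
 [ 3.81807281e-04 -2.92978810e-01  9.56118858e-01]]
[[ 8.93014037e-01  4.50028439e-01 -5.77826024e-04]
 [ 4.50028731e-01 -8.93012380e-01  1.74104008e-03]
 [ 2.67511757e-04 -1.81481154e-03 -9.99998317e-01]]
```

Request:
jog_arm(series=[34.5,-17.5,3.5,0,0,0,0,34.5,-17.5,3.5,0,0,0,0,34.5,-17.5,3.5,0,0,0,0,34.5,-17.5,3.5,0,0,0,0,34.5,-17.5,3.5,0,0,0,0,34.5,-17.5,3.5,0,0,0,0,34.5,-17.5,3.5,0,0,0,0,34.5,-17.5,3.5,0,0,0,0,34.5,-17.5,3.5,0,0,0,0,34.5,-17.5,3.5,0,0,0,0,34.5,-17.5,3.5,0,0,0,0,34.5,-17.5,3.5,0,0,0,0])

```text
time: 1.15
position: [0.5121, -0.0931, 0.3622]
tool_rot: [0.973, 0.231, -0.0, -0.0]
contact_force: [1.1, -0.1, 0.8]
gripper_width: 0.0852
gripper_force: 0.0
```

Request:
jog_arm(series=[0,0,0,0,0,-0.12,0,0,0,0,0,0,-0.12,0,0,0,0,0,0,-0.12,0,0,0,0,0,0,-0.12,0,0,0,0,0,0,-0.12,0,0,0,0,0,0,-0.12,0,0,0,0,0,0,-0.12,0,0,0,0,0,0,-0.12,0,0,0,0,0,0,-0.12,0,0,0,0,0,0,-0.12,0,0,0,0,0,0,-0.12,0])

```text
time: 2.07
position: [0.5113, -0.0949, 0.3622]
tool_rot: [0.624, 0.781, -0.0, -0.0]
contact_force: [-0.6, -0.4, -0.7]
gripper_width: 0.085
gripper_force: 0.0
```

Request:
jog_arm(series=[0,0,0,0,0,-0.12,100,0,0,0,0,0,-0.12,100,0,0,0,0,0,-0.12,100,0,0,0,0,0,-0.12,100,0,0,0,0,0,-0.12,100,0,0,0,0,0,-0.12,100,0,0,0,0,0,-0.12,100,0,0,0,0,0,-0.12,100,0,0,0,0,0,-0.12,100,0,0,0,0,0,-0.12,100,0,0,0,0,0,-0.12,100,0,0,0,0,0,0,100])

```text
time: 3.07
position: [0.5113, -0.0949, 0.3622]
tool_rot: [0.016, 1.0, 0.0, -0.0]
contact_force: [0.5, 0.3, 0.7]
gripper_width: 0.0517
gripper_force: 0.0
```

```bash
python3 - <<'E'
from h import *
import pickle
from scipy.spatial.transform import Rotation as R
w=read_camera("wrist");pickle.dump(w,open("w1.pkl","wb"))
o=status.get_obs();print(o["time"],o["position"],o["joint_pos"],o["gripper_width"],o["contact_force"],o["moment"]);print(R.from_quat(o["tool_rot"]).as_matrix().round(3))
cv2.imwrite("pics/c.png",cv2.resize(w["color"],(800,600)))
E
```

```text
3.1167 [ 0.51134656 -0.09495356  0.36225317] [-3.12589755e-01  2.99539020e-02 -3.70982826e-03  1.53805824e+00
 -5.95184470e-06 -2.75336351e-01] 0.05223740912494258 [ 1.17255455 -0.54163667 -1.55892514] [ 0.00757784 -0.00147306 -0.03284564]
[[-0.999  0.037 -0.001]
 [ 0.037  0.999  0.   ]
 [ 0.001  0.    -1.   ]]
```

View pics/c.png

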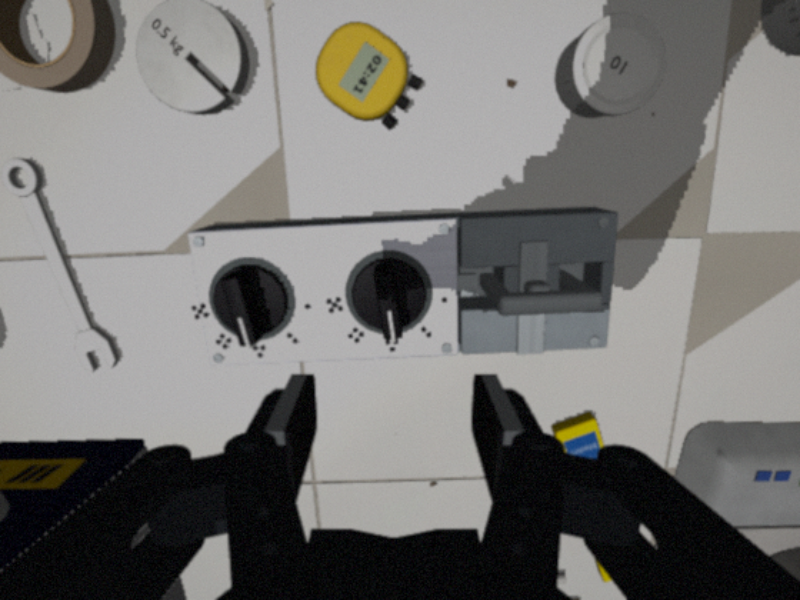

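The wrist view shows the left dial skirt centred near (390,293) with its line near (391,325), the right one near (252,300) with its line near (243,332), and the shackle bar near (552,303). The lock's cover edges are clear.

```bash
python3 - <<'E'
from h import *
import pickle
w=pickle.load(open("w1.pkl","rb"));k=.7;im=w["color"];g=cv2.cvtColor(im,cv2.COLOR_BGR2GRAY)
# cover corners (z=.038): screws
S=[onz(w,u*k,v*k,.038)[:2] for u,v in [(199,240),(218,358),(445,229),(447,347)]]
print(np.round(S,4))
for nm,(u,v),b in(("L",(390,293),(345,245,436,340)),("R",(252,300),(206,252,298,348))):
    x0,y0,x1,y1=[int(t*k) for t in b]
    m=(g[y0:y1,x0:x1]<85).astype(np.uint8)
    n,l,st,ce=cv2.connectedComponentsWithStats(m);i=1+np.argmax(st[1:,4])
    mm=(l==i).astype(np.uint8);c=cv2.findContours(mm,0,2)[0];c=max(c,key=cv2.contourArea);hu=cv2.convexHull(c)
    e=cv2.fitEllipse(hu);print(nm,"skirt ell",e,onz(w,e[0][0]+x0,e[0][1]+y0,.045))
    # white line inside skirt
    yy,xx=np.mgrid[y0:y1,x0:x1];ins=np.hypot(xx-u*k,yy-v*k)<27
    ins&=np.hypot(xx-u*k,yy-v*k)>2
    m=(g[y0:y1,x0:x1]>100)&ins
    n,l,st,ce=cv2.connectedComponentsWithStats(m.astype(np.uint8))
    for i in range(1,n):
        if st[i,4]>6: 
            pts=np.c_[xx[l==i],yy[l==i]].astype(np.float32)
            W=np.array([onz(w,*p,.066)[:2] for p in pts]); f=cv2.fitLine(W.astype(np.float32),2,0,.01,.01).ravel()
            print(" blob",st[i].tolist(),ce[i]+[x0,y0],W.mean(0).round(4),np.degrees(np.arctan2(f[1],f[0])).round(1), W.min(0).round(4),W.max(0).round(4))
E
```

```text
[[ 0.4785 -0.2177]
 [ 0.56   -0.217 ]
 [ 0.4772 -0.0612]
 [ 0.5569 -0.06  ]]
L skirt ell ((31.31370735168457, 33.701995849609375), (58.83500289916992, 60.51657485961914), 11.509506225585938) [ 0.51538866 -0.09769329  0.045     ]
 blob [30, 47, 5, 15, 46] [273.08695652 224.91304348] [ 0.5277 -0.0973] 6.9 [ 0.5214 -0.0989] [ 0.5342 -0.0957]
R skirt ell ((31.920578002929688, 34.132110595703125), (56.87833786010742, 60.948265075683594), 154.99522399902344) [ 0.51755769 -0.18646656  0.045     ]
 blob [22, 46, 7, 15, 45] [169.33333333 229.42222222] [ 0.5289 -0.1875] 9.5 [ 0.522  -0.1896] [ 0.535  -0.1856]
```

Request:
jog_arm(series=[-1,-0.5,25,0,0,-0.03,120,-1,-0.5,25,0,0,-0.03,120,-1,-0.5,25,0,0,-0.03,120,-0.5,0,25,0,0,-0.02,120,0,0,0,0,0,0,120,0,0,0,0,0,0,120])

```text
time: 3.62
position: [0.5139, -0.0961, 0.261]
tool_rot: [-0.036, 0.999, 0.001, -0.002]
contact_force: [-0.9, -0.9, 0.3]
gripper_width: 0.045
gripper_force: 0.0
```

```bash
python3 - <<'E'
from h import *
import pickle
from scipy.spatial.transform import Rotation as R
w=read_camera("wrist");pickle.dump(w,open("w2.pkl","wb"))
o=status.get_obs();print(o["time"],o["position"],o["gripper_width"],o["contact_force"],o["moment"]);print(R.from_quat(o["tool_rot"]).as_matrix().round(3))
cv2.imwrite("pics/d.png",cv2.resize(w["color"],(800,600)))
E
```

```text
3.6667 [ 0.51485247 -0.09645182  0.26301587] 0.04525583573198933 [ 0.36750038 -0.37903919  0.4498476 ] [-0.00578488 -0.00699666  0.05721862]
[[-0.997 -0.073 -0.001]
 [-0.073  0.997  0.   ]
 [ 0.001  0.    -1.   ]]
```

View pics/d.png

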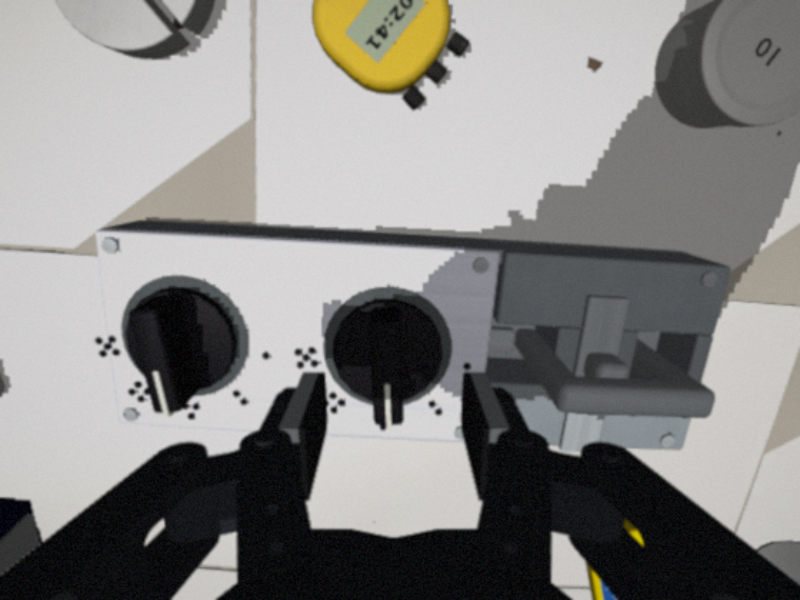

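The left dial's skirt is near (388,346), with its white line vertical at x=387, so the bar is already aligned with the tool. The right dial's skirt is near (185,335), with its line at (160,390), leaning slightly.

```bash
python3 - <<'E'
from h import *
import pickle
w=pickle.load(open("w2.pkl","rb"));k=.7
for nm,u,v,z in[("L",388.5,346,.045),("R",184,336,.045),("Ll0",387,382,.067),("Ll1",388,428,.056),("Rl0",155,372,.067),("Rl1",168,411,.056),("barL",566,396,.08),("barR",708,400,.08),("s1",110,245,.038),("s2",130,414,.038),("s3",480,265,.038),("s5",710,280,.038),("s6",668,440,.038)]: print(nm,onz(w,u*k,v*k,z).round(4))
E
```

```text
L [ 0.5136 -0.0978  0.045 ]
R [ 0.5155 -0.1856  0.045 ]
Ll0 [ 0.5199 -0.0978  0.067 ]
Ll1 [ 0.5468 -0.0956  0.056 ]
Rl0 [ 0.5225 -0.1881  0.067 ]
Rl1 [ 0.5459 -0.1898  0.056 ]
barL [ 0.5147 -0.0329  0.08  ]
barR [0.5132 0.0212 0.08  ]
s1 [ 0.4795 -0.2186  0.038 ]
s2 [ 0.56   -0.2175  0.038 ]
s3 [ 0.4771 -0.0617  0.038 ]
s5 [0.4761 0.0401 0.038 ]
s6 [0.556  0.0411 0.038 ]
```

Request:
jog_arm(series=[0,-1,14,0,0,0,120,0,0,14,0,0,0,120,0,0,13,0,0,0,120,0,0,0,0,0,0,120,0,0,0,0,0,0,255,0,0,0,0,0,0,255,0,0,0,0,0,0,255,0,0,0,0,0,0,255,0,0,0,0,0,0,255,0,0,0,0,0,0,255], squeeze=40)

```text
time: 4.5
position: [0.516, -0.0981, 0.2241]
tool_rot: [-0.037, 0.999, -0.001, 0.002]
contact_force: [-0.7, -1.7, 6.4]
gripper_width: 0.011
gripper_force: 42.1
```

```bash
cat > st.py <<'E'
from h import *
from scipy.spatial.transform import Rotation as R
def st():
    o=status.get_obs();T=R.from_quat(o["tool_rot"]).as_matrix()
    print(round(o["time"],2),o["position"].round(4),"yaw",round(np.arctan2(-T[1,0],-T[0,0]),4),"q6",o["joint_pos"][5].round(3),"w",round(o["gripper_width"],4),round(o["gripper_force"],1),"F",o["contact_force"].round(1),"M",o["moment"].round(3))
def nose():
    # world x of bolt nose along lock -y, from the side/scene crops
    c=read_camera("scene");return c
if __name__=="__main__": st()
E
python3 st.py
```

```text
4.5 [ 0.516  -0.0981  0.2241] yaw 0.0746 q6 -0.39 w 0.011 42.1 F [-0.7 -1.7  6.4] M [-0.385  0.093 -0.07 ]
```

Request:
jog_arm(series=[0,0,-2,0,0,0,255,0,0,0,0,0,0.06,255,0,0,0,0,0,0.06,255,0,0,0,0,0,0.06,255,0,0,0,0,0,0.06,255,0,0,0,0,0,0,255,0,0,0,0,0,0,255])

```text
time: 5.08
position: [0.516, -0.0981, 0.2242]
tool_rot: [0.082, 0.997, -0.001, 0.002]
contact_force: [4.1, -3.4, -3.1]
gripper_width: 0.0108
gripper_force: 41.0
```

```bash
python3 st.py
```

```text
5.08 [ 0.516  -0.0981  0.2242] yaw -0.1638 q6 -0.152 w 0.0108 41.0 F [ 4.1 -3.4 -3.1] M [-0.725 -0.865 -0.046]
```

Request:
jog_arm(series=[0,0,0,0,0,0.08,255,0,0,0,0,0,0.08,255,0,0,0,0,0,0.08,255,0,0,0,0,0,0.08,255,0,0,0,0,0,0.08,255,0,0,0,0,0,0.08,255,0,0,0,0,0,0,255,0,0,0,0,0,0,255])

```text
time: 5.75
position: [0.516, -0.0981, 0.2242]
tool_rot: [0.316, 0.949, -0.0, 0.002]
contact_force: [3.7, -2.5, -2.3]
gripper_width: 0.011
gripper_force: 41.0
```

```bash
python3 st.py
```

```text
5.75 [ 0.516  -0.0981  0.2242] yaw -0.6438 q6 0.328 w 0.011 41.0 F [ 3.7 -2.5 -2.3] M [-0.697 -0.93   0.005]
```

Request:
jog_arm(series=[0,0,0,0,0,0.015,255,0,0,0,0,0,0.015,255,0,0,0,0,0,0.015,255,0,0,0,0,0,0.015,255])

```text
time: 6.08
position: [0.516, -0.098, 0.2242]
tool_rot: [0.345, 0.939, -0.0, 0.002]
contact_force: [3.8, -3.4, -1.5]
gripper_width: 0.011
gripper_force: 41.1
```

```bash
python3 st.py
```

```text
6.08 [ 0.516  -0.098   0.2242] yaw -0.7037 q6 0.388 w 0.011 41.1 F [ 3.8 -3.4 -1.5] M [-0.722 -0.812  0.187]
```

Request:
jog_arm(series=[0,0,0,0,0,0.015,255,0,0,0,0,0,0.015,255,0,0,0,0,0,0.015,255])

```text
time: 6.33
position: [0.516, -0.098, 0.2242]
tool_rot: [0.366, 0.931, -0.0, 0.002]
contact_force: [4.2, -3.0, -1.9]
gripper_width: 0.0107
gripper_force: 41.1
```

```bash
python3 st.py
```

```text
6.33 [ 0.516  -0.098   0.2242] yaw -0.7487 q6 0.433 w 0.0107 41.1 F [ 4.2 -3.  -1.9] M [-0.711 -0.878  0.105]
```

Request:
jog_arm(series=[0,0,0,0,0,0.015,255,0,0,0,0,0,0.015,255,0,0,0,0,0,0.015,255])

```text
time: 6.58
position: [0.516, -0.098, 0.2242]
tool_rot: [0.387, 0.922, -0.0, 0.002]
contact_force: [3.3, -3.3, -2.2]
gripper_width: 0.0107
gripper_force: 41.1
```

```bash
python3 st.py
```

```text
6.58 [ 0.516  -0.098   0.2242] yaw -0.7937 q6 0.478 w 0.0107 41.1 F [ 3.3 -3.3 -2.2] M [-0.706 -0.849  0.11 ]
```

Request:
jog_arm(series=[0,0,0,0,0,0.015,255,0,0,0,0,0,0.015,255,0,0,0,0,0,0.015,255])

```text
time: 6.83
position: [0.516, -0.098, 0.2242]
tool_rot: [0.407, 0.913, -0.0, 0.002]
contact_force: [3.5, -3.5, -1.6]
gripper_width: 0.011
gripper_force: 41.1
```

```bash
python3 st.py
```

```text
6.83 [ 0.516  -0.098   0.2242] yaw -0.8387 q6 0.523 w 0.011 41.1 F [ 3.5 -3.5 -1.6] M [-0.681 -0.842  0.059]
```

Request:
jog_arm(series=[0,0,0,0,0,0.015,255,0,0,0,0,0,0.015,255])

```text
time: 7.0
position: [0.516, -0.098, 0.2242]
tool_rot: [0.421, 0.907, -0.0, 0.002]
contact_force: [4.5, -3.8, -1.6]
gripper_width: 0.0106
gripper_force: 41.1
```

```bash
python3 st.py
```

```text
7.0 [ 0.516  -0.098   0.2242] yaw -0.8688 q6 0.554 w 0.0106 41.1 F [ 4.5 -3.8 -1.6] M [-0.662 -0.898  0.073]
```

Request:
jog_arm(series=[0,0,0,0,0,0.015,255,0,0,0,0,0,0.015,255])

```text
time: 7.17
position: [0.516, -0.098, 0.2242]
tool_rot: [0.434, 0.901, -0.0, 0.002]
contact_force: [4.8, -3.4, -1.6]
gripper_width: 0.0109
gripper_force: 41.1
```

```bash
python3 st.py
```

```text
7.17 [ 0.516  -0.098   0.2242] yaw -0.8988 q6 0.584 w 0.0109 41.1 F [ 4.8 -3.4 -1.6] M [-0.757 -0.947  0.138]
```

Request:
jog_arm(series=[0,0,0,0,0,0.015,255,0,0,0,0,0,0.015,255])

```text
time: 7.33
position: [0.516, -0.098, 0.2242]
tool_rot: [0.448, 0.894, -0.0, 0.002]
contact_force: [4.3, -3.3, -1.7]
gripper_width: 0.011
gripper_force: 41.1
```

```bash
sed -i 's/print(round(o\["time"\],2)/print("tau",o["tau"].round(3));&/' st.py; python3 st.py
```

```text
tau [  1.109 -34.598  29.282   2.092   0.548  -0.043]
7.33 [ 0.516  -0.098   0.2242] yaw -0.9288 q6 0.614 w 0.011 41.1 F [ 4.3 -3.3 -1.7] M [-0.714 -0.896  0.132]
```

Request:
jog_arm(series=[0,0,0,0,0,0.015,255,0,0,0,0,0,0.015,255])

```text
time: 7.5
position: [0.5161, -0.098, 0.2242]
tool_rot: [0.461, 0.887, 0.0, 0.002]
contact_force: [4.2, -3.0, -2.4]
gripper_width: 0.0112
gripper_force: 41.1
```

```bash
python3 st.py
```

```text
tau [  1.096 -34.613  29.273   2.085   0.548  -0.037]
7.5 [ 0.5161 -0.098   0.2242] yaw -0.9588 q6 0.644 w 0.0112 41.1 F [ 4.2 -3.  -2.4] M [-0.728 -0.898  0.022]
```

Request:
jog_arm(series=[0,0,0,0,0,0.015,255,0,0,0,0,0,0.015,255])

```text
time: 7.67
position: [0.5161, -0.098, 0.2242]
tool_rot: [0.475, 0.88, 0.0, 0.002]
contact_force: [3.5, -3.7, -1.8]
gripper_width: 0.0107
gripper_force: 41.1
```

```bash
python3 st.py
```

```text
tau [  1.087 -34.623  29.266   2.096   0.543  -0.036]
7.67 [ 0.5161 -0.098   0.2242] yaw -0.9888 q6 0.674 w 0.0107 41.1 F [ 3.5 -3.7 -1.8] M [-0.703 -0.913  0.078]
```

Request:
jog_arm(series=[0,0,0,0,0,0.015,255,0,0,0,0,0,0.015,255])

```text
time: 7.83
position: [0.516, -0.098, 0.2242]
tool_rot: [0.488, 0.873, 0.0, 0.002]
contact_force: [5.1, -2.7, -1.4]
gripper_width: 0.0109
gripper_force: 41.1
```

```bash
python3 st.py
```

```text
tau [  1.078 -34.627  29.254   2.109   0.535  -0.041]
7.83 [ 0.516  -0.098   0.2242] yaw -1.0189 q6 0.704 w 0.0109 41.1 F [ 5.1 -2.7 -1.4] M [-0.688 -0.907  0.084]
```

Request:
jog_arm(series=[0,0,0,0,0,0.02,255,0,0,0,0,0,0.02,255])

```text
time: 8.0
position: [0.516, -0.098, 0.2242]
tool_rot: [0.505, 0.863, 0.0, 0.002]
contact_force: [4.9, -2.5, -1.0]
gripper_width: 0.0112
gripper_force: 41.0
```

```bash
python3 st.py
```

```text
tau [  1.059 -34.616  29.27    2.101   0.509  -0.125]
8.0 [ 0.516  -0.098   0.2242] yaw -1.0593 q6 0.744 w 0.0112 41.0 F [ 4.9 -2.5 -1. ] M [-0.673 -0.915  0.028]
```

Request:
jog_arm(series=[0,0,0,0,0,0,255,0,0,0,0,0,0,255,0,0,0,0,0,0.01,255,0,0,0,0,0,0.015,255])

```text
time: 8.33
position: [0.5161, -0.098, 0.2242]
tool_rot: [0.516, 0.857, 0.0, 0.002]
contact_force: [4.1, -3.0, -2.0]
gripper_width: 0.0108
gripper_force: 41.0
```

```bash
python3 st.py
```

```text
tau [  1.056 -34.617  29.269   2.103   0.506  -0.114]
8.33 [ 0.5161 -0.098   0.2242] yaw -1.0838 q6 0.769 w 0.0108 41.0 F [ 4.1 -3.  -2. ] M [-0.645 -0.885  0.01 ]
```

The resistance dropped at yaw about -1.05 and stayed low, which reads as a catch. I'll release, raise, and check the nose from a safe spot.

```bash
python3 - <<'E'
from h import *
import pickle
cs=pickle.load(open("c0.pkl","rb"));k=.7
print(onz(cs["scene"],445*k,182*k,0),onz(cs["side"],350*k,232*k,0))
print(tri(cs["scene"],(450*k,55*k),cs["side"],(362*k,110*k)))
E
```

```text
[ 0.64912567 -0.32493659  0.        ] [ 0.64170143 -0.32724092  0.        ]
(array([ 0.59471444, -0.24465078,  0.31217768]), np.float64(0.021653999578560186))
```

Request:
jog_arm(series=[0,0,0,0,0,0,120,0,0,0,0,0,0,120,0,0,0,0,0,0,120,0,0,0,0,0,0,120,0,0,-10,0,0,0,120,0,0,-20,0,0,0,120,0,0,-30,0,0,0,120,0,0,-30,0,0,0,120,0,0,0,0,0,0,120])

```text
time: 9.08
position: [0.5168, -0.098, 0.3218]
tool_rot: [0.516, 0.857, 0.001, 0.006]
contact_force: [-0.3, -0.5, 1.1]
gripper_width: 0.0452
gripper_force: 0.0
```

```bash
python3 st.py
```

```text
tau [ 1.7000e-02 -3.0108e+01  2.8426e+01  9.1600e-01 -7.0000e-03 -0.0000e+00]
9.08 [ 0.5168 -0.098   0.3218] yaw -1.0844 q6 0.769 w 0.0452 0.0 F [-0.3 -0.5  1.1] M [-0.049 -0.087 -0.037]
```

Request:
jog_arm(series=[0,0,0,0,0,-0.12,120,0,0,0,0,0,-0.12,120,0,0,0,0,0,-0.12,120,0,0,0,0,0,-0.12,120,0,0,0,0,0,-0.12,120,0,0,0,0,0,-0.12,120,0,0,0,0,0,-0.12,120,0,0,0,0,0,-0.12,120,0,0,0,0,0,-0.12,120])

```text
time: 9.83
position: [0.515, -0.0974, 0.3145]
tool_rot: [-0.001, 1.0, 0.0, 0.0]
contact_force: [1.1, 0.4, 0.8]
gripper_width: 0.0452
gripper_force: 0.0
```

Request:
jog_arm(series=[7,-30,0,0,0,0,120,7,-30,0,0,0,0,120,7,-30,0,0,0,0,120,7,-30,0,0,0,0,120,7,-30,0,0,0,0,120,0,0,0,0,0,0,120])

```text
time: 10.33
position: [0.4782, -0.2516, 0.3144]
tool_rot: [0.005, 1.0, -0.002, 0.0]
contact_force: [0.2, 0.4, 0.7]
gripper_width: 0.0454
gripper_force: 0.0
```

```bash
python3 st.py; python3 - <<'E'
from h import *
import pickle
w=read_camera("wrist");pickle.dump(w,open("w3.pkl","wb"))
for y in (-.225,-.233,-.241): print(proj(w,[.517,y,.018]))
cv2.imwrite("pics/e.png",cv2.resize(w["color"],(800,600)))
E
```

```text
tau [-1.0910e+00 -3.5272e+01  3.2006e+01 -5.0000e-03 -2.0000e-01 -2.6600e-01]
10.33 [ 0.4782 -0.2516  0.3144] yaw -0.0101 q6 -0.598 w 0.0454 0.0 F [0.2 0.4 0.7] M [-0.009 -0.099 -0.026]
[307.20191684 248.27092338]
[298.11797791 248.35469126]
[289.03208336 248.43577356]
```

View pics/e.png

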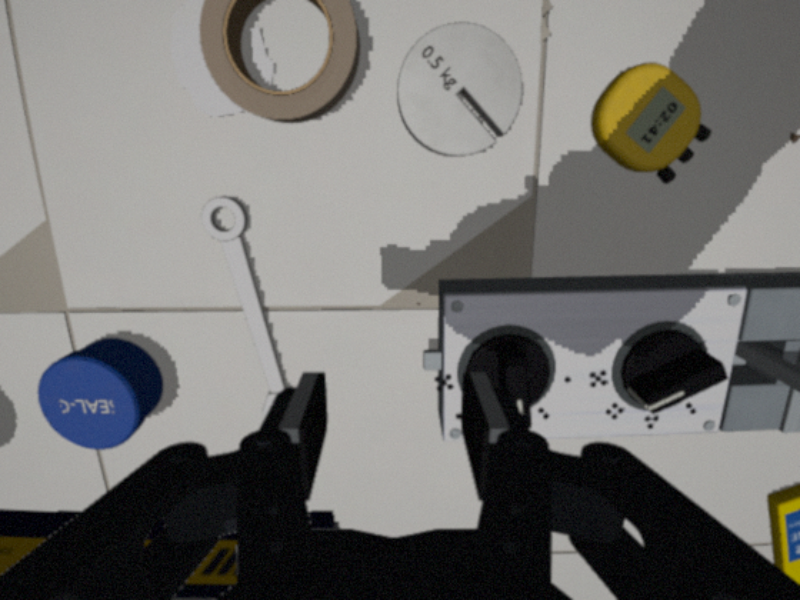

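Nose at (432,358), tip at x=424, stands out about 11 mm, so the left dial has caught. Now to the right dial.

Request:
jog_arm(series=[-12,20,10,0,0,0,120,-12,20,14,0,0,0,120,-12,21,14,0,0,0,120,0,0,14,0,0,0,120,0,0,0,0,0,0,120,0,0,0,0,0,0,120])

```text
time: 10.88
position: [0.5153, -0.1852, 0.2611]
tool_rot: [0.001, 1.0, 0.001, -0.001]
contact_force: [-0.1, -1.0, -0.5]
gripper_width: 0.0453
gripper_force: 0.0
```

```bash
python3 st.py; python3 - <<'E'
from h import *
import pickle
w=read_camera("wrist");pickle.dump(w,open("w4.pkl","wb"))
p=proj(w,[.516,-.1865,.045]);print(p)
x,y=int(p[0])-100,int(p[1])-75;print(x,y)
cv2.imwrite("pics/f.png",cv2.resize(w["color"][y:y+150,x:x+200],None,fx=4,fy=4))
E
```

```text
tau [ 4.1200e-01 -3.5635e+01  3.0886e+01  8.0000e-03  3.1000e-02  3.0000e-03]
10.88 [ 0.5153 -0.1852  0.2611] yaw -0.003 q6 -0.464 w 0.0453 0.0 F [-0.1 -1.  -0.5] M [ 0.005 -0.01   0.003]
[272.5761125  243.05969944]
172 168
```

View pics/f.png

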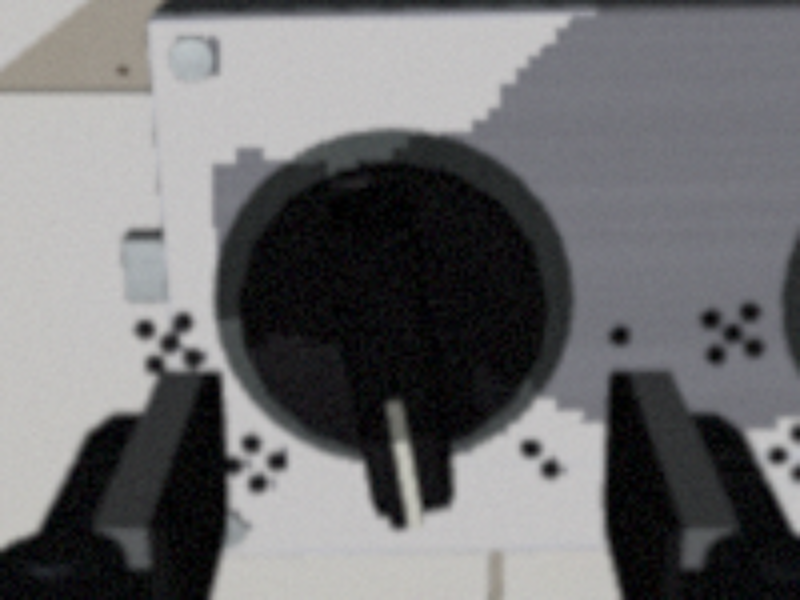

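The skirt centre is at (395,298) in the crop. The line runs (395,400) to (412,525), so the bar yaw is about +0.13. The nose is visible at (145,268).

Request:
jog_arm(series=[-1,-2.5,0,0,0,-0.07,120,0,0,8,0,0,-0.06,120,0,0,15,0,0,0,120,0,0,15,0,0,0,120,0,0,0,0,0,0,120,0,0,0,0,0,0,255,0,0,0,0,0,0,255,0,0,0,0,0,0,255,0,0,0,0,0,0,255,0,0,0,0,0,0,255,0,0,0,0,0,0,255], squeeze=40)

```text
time: 11.85
position: [0.5171, -0.1887, 0.2257]
tool_rot: [-0.063, 0.998, 0.0, 0.001]
contact_force: [-2.1, 1.9, 6.3]
gripper_width: 0.0109
gripper_force: 40.9
```

```bash
python3 st.py
```

```text
tau [ -1.547 -33.987  29.674  -1.155  -0.739   0.045]
11.85 [ 0.5171 -0.1887  0.2257] yaw 0.1258 q6 -0.598 w 0.0109 40.9 F [-2.1  1.9  6.3] M [0.734 0.308 0.029]
```

Request:
jog_arm(series=[0,0,-1,0,0,-0.08,255,0,0,0,0,0,-0.08,255,0,0,0,0,0,-0.08,255,0,0,0,0,0,-0.08,255,0,0,0,0,0,-0.08,255,0,0,0,0,0,-0.08,255,0,0,0,0,0,-0.02,255,0,0,0,0,0,-0.02,255,0,0,0,0,0,-0.015,255,0,0,0,0,0,-0.015,255])

```text
time: 12.68
position: [0.5172, -0.189, 0.2257]
tool_rot: [-0.332, 0.943, -0.0, 0.001]
contact_force: [1.2, 3.5, 4.9]
gripper_width: 0.0109
gripper_force: 40.7
```

```bash
python3 st.py
```

```text
tau [-1.6820e+00 -3.4375e+01  2.8827e+01  6.0000e-02 -1.0590e+00  1.0000e-03]
12.68 [ 0.5172 -0.189   0.2257] yaw 0.6758 q6 -1.148 w 0.0109 40.7 F [1.2 3.5 4.9] M [ 0.726 -0.287 -0.137]
```

Request:
jog_arm(series=[0,0,0,0,0,-0.015,255,0,0,0,0,0,-0.015,255,0,0,0,0,0,-0.015,255])

```text
time: 12.93
position: [0.5172, -0.189, 0.2257]
tool_rot: [-0.353, 0.936, -0.001, 0.001]
contact_force: [2.8, 2.2, 5.7]
gripper_width: 0.0107
gripper_force: 40.8
```

```bash
python3 st.py
```

```text
tau [-1.8610e+00 -3.3912e+01  2.8322e+01  1.5400e-01 -1.1720e+00 -4.0000e-03]
12.93 [ 0.5172 -0.189   0.2257] yaw 0.7213 q6 -1.194 w 0.0107 40.8 F [2.8 2.2 5.7] M [ 0.681 -0.457 -0.127]
```

Request:
jog_arm(series=[0,0,0,0,0,-0.015,255,0,0,0,0,0,-0.015,255,0,0,0,0,0,-0.015,255])

```text
time: 13.18
position: [0.5173, -0.189, 0.2257]
tool_rot: [-0.374, 0.927, -0.001, 0.001]
contact_force: [2.3, 3.6, 4.7]
gripper_width: 0.0113
gripper_force: 40.8
```

```bash
python3 st.py; python3 - <<'E'
from h import *
w=read_camera("wrist");cv2.imwrite("pics/g0.png",w["color"])
for y in (-.225,-.233,-.241,-.245): print(proj(w,[.517,y,.021]).round(1))
p=[proj(w,[.517,y,.021]) for y in np.arange(-.226,-.252,-.001)]
g=cv2.cvtColor(w["color"],cv2.COLOR_BGR2GRAY)
print([int(g[int(round(b)),int(round(a))]) if 0<=b<420 and 0<=a<560 else -1 for a,b in p])
E
```

```text
tau [-1.8560e+00 -3.3932e+01  2.8313e+01  1.7600e-01 -1.1670e+00  4.0000e-03]
13.18 [ 0.5173 -0.189   0.2257] yaw 0.7664 q6 -1.239 w 0.0113 40.8 F [2.3 3.6 4.7] M [ 0.657 -0.43  -0.1  ]
[230.1 206.1]
[219.3 196.4]
[208.3 186.6]
[202.7 181.6]
[148, 147, 147, 145, 149, 147, 148, 149, 139, 119, 173, 173, 174, 172, 174, 175, 170, 176, 171, 171, 175, 170, 172, 172, 172, 174]
```

```bash
cat >> st.py <<'E'
    w=read_camera("wrist");g=cv2.cvtColor(w["color"],cv2.COLOR_BGR2GRAY)
    print([int(g[int(round(b)),int(round(a))]) for a,b in (proj(w,[.517,y,.021]) for y in np.arange(-.226,-.25,-.001))])
E
```

Request:
jog_arm(series=[0,0,0,0,0,-0.015,255,0,0,0,0,0,-0.015,255,0,0,0,0,0,-0.015,255])

```text
time: 13.48
position: [0.5173, -0.189, 0.2257]
tool_rot: [-0.395, 0.919, -0.001, 0.001]
contact_force: [3.0, 3.8, 4.7]
gripper_width: 0.0108
gripper_force: 40.8
```

```bash
python3 st.py
```

```text
File "st.py", line 10
    w=read_camera("wrist");g=cv2.cvtColor(w["color"],cv2.COLOR_BGR2GRAY)
IndentationError: unexpected indent
```

```bash
sed -i 's/^if __name__.*/if __name__=="__main__":\n    st()/' st.py; python3 st.py
```

```text
tau [-1.8580e+00 -3.3948e+01  2.8307e+01  1.9800e-01 -1.1630e+00  2.3000e-02]
13.48 [ 0.5173 -0.189   0.2257] yaw 0.8113 q6 -1.284 w 0.0108 40.8 F [3.  3.8 4.7] M [ 0.674 -0.404 -0.101]
[147, 150, 147, 144, 148, 147, 146, 150, 147, 137, 174, 172, 172, 173, 173, 172, 169, 170, 170, 173, 172, 171, 172, 174]
```

Request:
jog_arm(series=[0,0,0,0,0,-0.015,255,0,0,0,0,0,-0.015,255,0,0,0,0,0,-0.015,255])

```text
time: 13.78
position: [0.5173, -0.189, 0.2257]
tool_rot: [-0.415, 0.91, -0.001, 0.001]
contact_force: [2.3, 3.2, 4.9]
gripper_width: 0.0109
gripper_force: 40.8
```

```bash
python3 st.py
```

```text
tau [-1.8500e+00 -3.3968e+01  2.8294e+01  2.2800e-01 -1.1570e+00  2.9000e-02]
13.78 [ 0.5173 -0.189   0.2257] yaw 0.8565 q6 -1.329 w 0.0109 40.8 F [2.3 3.2 4.9] M [ 0.677 -0.485 -0.069]
[146, 147, 149, 146, 143, 148, 146, 146, 134, 111, 161, 174, 170, 173, 170, 170, 176, 173, 172, 170, 169, 173, 173, 171]
```

Request:
jog_arm(series=[0,0,0,0,0,-0.015,255,0,0,0,0,0,-0.015,255,0,0,0,0,0,-0.015,255,0,0,0,0,0,-0.015,255])

```text
time: 14.17
position: [0.5173, -0.1891, 0.2257]
tool_rot: [-0.442, 0.897, -0.001, 0.001]
contact_force: [3.6, 3.1, 5.4]
gripper_width: 0.0107
gripper_force: 40.8
```

```bash
python3 st.py
```

```text
tau [ -1.844 -34.     28.274   0.267  -1.153   0.044]
14.17 [ 0.5173 -0.1891  0.2257] yaw 0.9165 q6 -1.389 w 0.0107 40.8 F [3.6 3.1 5.4] M [ 0.688 -0.494 -0.07 ]
[146, 143, 149, 144, 146, 146, 144, 145, 140, 109, 133, 170, 171, 170, 172, 172, 168, 170, 171, 173, 170, 172, 173, 170]
```

Request:
jog_arm(series=[0,0,0,0,0,-0.015,255,0,0,0,0,0,-0.015,255,0,0,0,0,0,-0.015,255,0,0,0,0,0,-0.015,255])

```text
time: 14.55
position: [0.5173, -0.1891, 0.2257]
tool_rot: [-0.469, 0.883, -0.001, 0.001]
contact_force: [2.7, 3.1, 5.8]
gripper_width: 0.0104
gripper_force: 40.8
```

```bash
python3 st.py
```

```text
tau [ -1.837 -34.02   28.265   0.298  -1.147   0.05 ]
14.55 [ 0.5173 -0.1891  0.2257] yaw 0.9765 q6 -1.449 w 0.0104 40.8 F [2.7 3.1 5.8] M [ 0.638 -0.553 -0.06 ]
[145, 146, 143, 149, 145, 144, 146, 142, 146, 123, 108, 174, 172, 174, 170, 170, 170, 169, 171, 170, 173, 170, 170, 171]
```

Request:
jog_arm(series=[0,0,0,0,0,-0.015,255,0,0,0,0,0,-0.015,255,0,0,0,0,0,-0.015,255,0,0,0,0,0,-0.015,255])

```text
time: 14.93
position: [0.5173, -0.1891, 0.2257]
tool_rot: [-0.495, 0.869, -0.001, 0.001]
contact_force: [3.1, 1.6, 5.5]
gripper_width: 0.0108
gripper_force: 40.8
```

```bash
python3 st.py
```

```text
tau [ -1.838 -34.003  28.211   0.347  -1.158   0.049]
14.93 [ 0.5173 -0.1891  0.2257] yaw 1.0365 q6 -1.509 w 0.0108 40.8 F [3.1 1.6 5.5] M [ 0.634 -0.476 -0.082]
[147, 145, 141, 144, 145, 145, 144, 146, 144, 145, 99, 168, 170, 171, 167, 169, 169, 172, 170, 169, 173, 172, 164, 171]
```

Request:
jog_arm(series=[0,0,0,0,0,-0.015,255,0,0,0,0,0,-0.015,255,0,0,0,0,0,-0.015,255,0,0,0,0,0,-0.015,255])

```text
time: 15.32
position: [0.5174, -0.1891, 0.2257]
tool_rot: [-0.521, 0.853, -0.001, 0.001]
contact_force: [2.5, 2.0, 4.6]
gripper_width: 0.0112
gripper_force: 40.8
```

```bash
python3 st.py
```

```text
tau [ -1.879 -34.023  28.197   0.368  -1.159   0.084]
15.32 [ 0.5174 -0.1891  0.2257] yaw 1.0966 q6 -1.569 w 0.0112 40.8 F [2.5 2.  4.6] M [ 0.639 -0.545  0.028]
[148, 147, 150, 148, 148, 151, 147, 149, 149, 150, 146, 150, 148, 151, 149, 150, 148, 110, 170, 169, 169, 169, 168, 171]
```

The right bolt has caught: nose tip now at about y=-0.243. I'll release and go to the shackle.

Request:
jog_arm(series=[0,0,0,0,0,0,120,0,0,0,0,0,0,120,0,0,0,0,0,0,120,0,0,0,0,0,0,120,0,0,-10,0,0,0,120,0,0,-20,0,0,0,120,0,0,-30,0,0,0,120,0,0,-30,0,0,-0.12,120,0,0,0,0,0,-0.12,120,0,0,0,0,0,-0.12,120,0,0,0,0,0,-0.12,120,0,0,0,0,0,-0.01,120])

```text
time: 16.37
position: [0.5166, -0.1891, 0.3157]
tool_rot: [0.713, -0.701, 0.001, 0.0]
contact_force: [-0.3, -0.2, 0.1]
gripper_width: 0.045
gripper_force: 0.0
```

Request:
jog_arm(series=[-30,0,0,0,0,0,120,-30,0,0,0,0,0,120,-30,0,0,0,0,0,120,-30,0,0,0,0,0,120,-30,0,0,0,0,0,120,-30,0,20,0,0,0,120,0,0,20,0,0,0,120,0,0,0,0,0,0,120,0,0,0,0,0,0,120])

```text
time: 17.12
position: [0.5132, -0.0088, 0.2737]
tool_rot: [0.712, -0.702, -0.001, 0.001]
contact_force: [-0.2, -0.1, 1.1]
gripper_width: 0.0452
gripper_force: 0.0
```

```bash
python3 st.py 2>&1|head -2; python3 - <<'E'
from h import *
import pickle
w=read_camera("wrist");pickle.dump(w,open("w5.pkl","wb"))
p=[proj(w,[.514,y,.08]) for y in(-.035,-.005,.025)];print(p)
cv2.imwrite("pics/g.png",cv2.resize(w["color"],(800,600)))
E
```

```text
tau [ 6.1600e-01 -3.2278e+01  3.0821e+01  2.0000e-02  3.6000e-02  1.3000e-02]
17.12 [ 0.5132 -0.0088  0.2737] yaw 1.5841 q6 -1.732 w 0.0452 0.0 F [-0.2 -0.1  1.1] M [-0.022 -0.038 -0.001]
[array([276.51260647, 211.38437444]), array([275.79819263, 263.35212763]), array([275.15185944, 310.20070978])]
```

View pics/g.png

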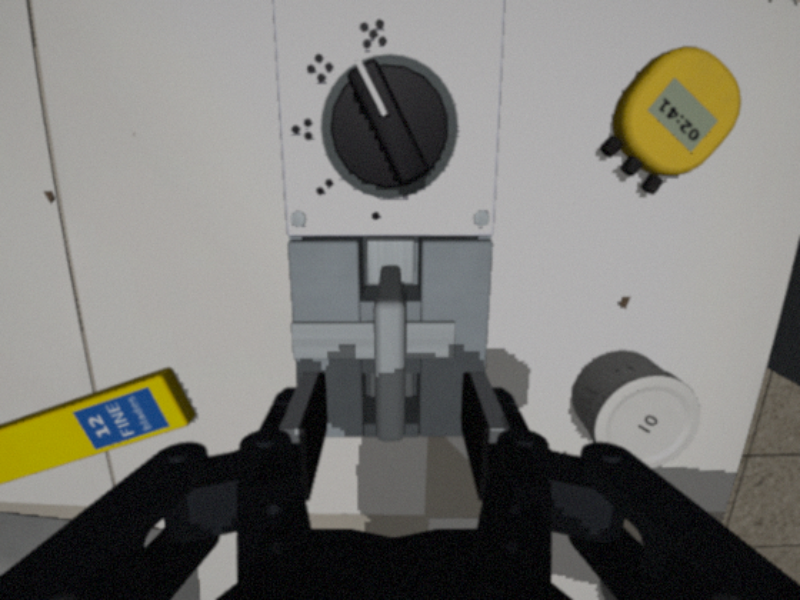

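The bar lies along x≈390 from row 300 to 440 (800 px picture), aligned with the tool and about 1.5 mm to +x. The stud plate is below it.

```bash
python3 - <<'E'
from h import *
import pickle
cs=pickle.load(open("c0.pkl","rb"));k=.7
for z in(.0,.05,.2): print(z,onz(cs["scene"],192*k,388*k,z),onz(cs["scene"],278*k,325*k,z),onz(cs["scene"],200*k,300*k,z))
print(onz(cs["scene"],165*k,430*k,.1),onz(cs["side"],240*k,470*k,.05))
E
```

```text
0.0 [0.66726004 0.30138069 0.        ] [0.65166068 0.13618832 0.        ] [ 7.94251881e-01  1.80294264e-01 -1.11022302e-16]
0.05 [0.63221925 0.31335553 0.05      ] [0.61757581 0.1582861  0.05      ] [0.75142905 0.19968925 0.05      ]
0.2 [0.52709686 0.34928002 0.2       ] [0.5153212  0.22457946 0.2       ] [0.62296057 0.25787419 0.2       ]
[0.57496089 0.38665218 0.1       ] [0.61785913 0.38230615 0.05      ]
```

Request:
jog_arm(series=[-3.5,-1.5,0,0,0,0,120,0,0,13,0,0,0,120,0,0,13,0,0,0,120,0,0,12,0,0,0,120,0,0,0,0,0,0,120,0,0,0,0,0,0,255,0,0,0,0,0,0,255,0,0,0,0,0,0,255,0,0,0,0,0,0,255,0,0,0,0,0,0,255,0,0,0,0,0,0,255], squeeze=60)

```text
time: 18.13
position: [0.5159, -0.0056, 0.2379]
tool_rot: [0.712, -0.702, 0.001, -0.0]
contact_force: [-1.3, 0.6, 4.5]
gripper_width: 0.0105
gripper_force: 60.8
```

```bash
python3 st.py 2>&1|head -2
```

```text
tau [ 2.3500e-01 -3.1442e+01  2.9718e+01 -2.6300e-01  1.5700e-01 -1.1000e-02]
18.13 [ 0.5159 -0.0056  0.2379] yaw 1.5851 q6 -1.726 w 0.0105 60.8 F [-1.3  0.6  4.5] M [-0.064  0.127  0.036]
```

Request:
jog_arm(series=[0,0,-2,0,0,0,255,0,0,-3,0,0,0,255,0,0,-3,0,0,0,255,0,0,0,0,0,0,255])

```text
time: 18.52
position: [0.5155, -0.0054, 0.2449]
tool_rot: [0.712, -0.702, 0.0, -0.0]
contact_force: [1.6, -0.1, -1.8]
gripper_width: 0.0102
gripper_force: 60.2
```

```bash
python3 st.py 2>&1|head -2
```

```text
tau [ 1.9000e-02 -3.3617e+01  3.1579e+01  1.5200e-01  2.0000e-03 -0.0000e+00]
18.52 [ 0.5155 -0.0054  0.2449] yaw 1.5853 q6 -1.726 w 0.0102 60.2 F [ 1.6 -0.1 -1.8] M [ 0.035 -0.039 -0.014]
```

Request:
jog_arm(series=[0,0,-8,0,0,0,255,0,0,-8,0,0,0,255,0,0,-8,0,0,0,255,0,0,-8,0,0,0,255,0,0,-10,0,0,0,255,0,0,-12,0,0,0,255,0,0,-12,0,0,0,255,0,0,-12,0,0,0,255,0,0,-10,0,0,0,255,0,0,0,0,0,0,255])

```text
time: 19.4
position: [0.5163, -0.0056, 0.3363]
tool_rot: [0.712, -0.702, 0.002, -0.002]
contact_force: [0.3, 0.2, -0.9]
gripper_width: 0.0105
gripper_force: 60.2
```

```bash
python3 st.py 2>&1|head -2
```

```text
tau [ 1.0000e-03 -3.2237e+01  3.1526e+01  3.4600e-01 -2.0000e-03 -0.0000e+00]
19.4 [ 0.5163 -0.0056  0.3363] yaw 1.5852 q6 -1.726 w 0.0105 60.2 F [ 0.3  0.2 -0.9] M [-0.029 -0.012  0.049]
```

Request:
jog_arm(series=[-15,2,0,0,0,0,255,-30,4,0,0,0,0,255,-34,4,0,0,0,0,255,-34,4,0,0,0,0,255,-34,4,0,0,0,0,255,-34,4,0,0,0,0,255,-34,4,0,0,0,0,255,-34,4,0,0,0,0,255,-34,4,0,0,0,0,255,-30,4,0,0,0,0,255,-22,2,0,0,0,0,255,0,0,0,0,0,0,255])

```text
time: 20.45
position: [0.4693, 0.3326, 0.3313]
tool_rot: [0.714, -0.7, -0.001, 0.0]
contact_force: [-0.5, -1.0, -1.9]
gripper_width: 0.0106
gripper_force: 60.2
```

```bash
python3 st.py 2>&1|head -2; python3 - <<'E'
from h import *
import pickle
cs={n:read_camera(n) for n in("wrist","scene")}
w=cs["wrist"];pickle.dump(cs,open("w6.pkl","wb"))
cv2.imwrite("pics/i.png",cv2.resize(w["color"],(800,600)))
print(proj(w,[.4715,.329,.014])/.7)
E
```

```text
tau [ 8.9800e-01 -3.9708e+01  3.3025e+01  1.8000e-02  1.5500e-01  1.8600e-01]
20.45 [0.4693 0.3326 0.3313] yaw 1.5903 q6 -1.091 w 0.0106 60.2 F [-0.5 -1.  -1.9] M [-0.028 -0.005  0.027]
[390.55094743 283.64205939]
```

View pics/i.png

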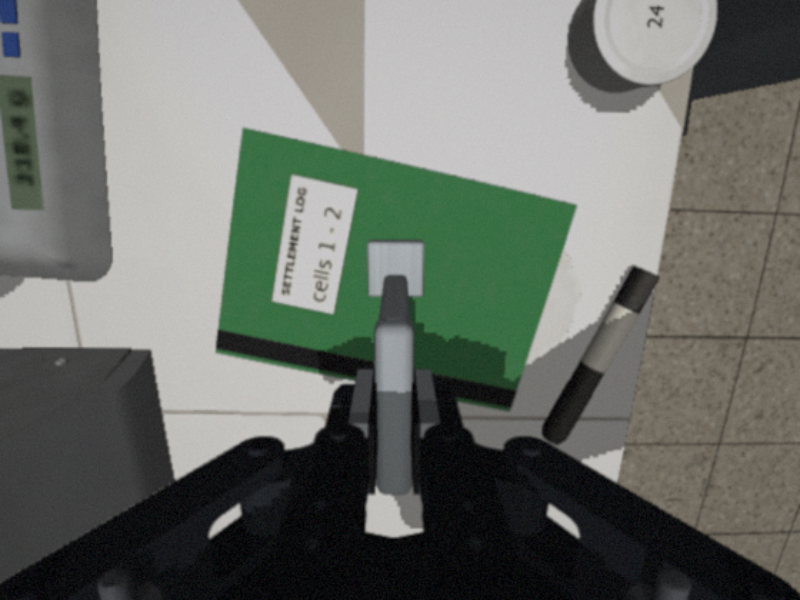

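The notebook corners are at (244,128), (576,206), (511,410) and (217,350). The shackle hangs upright in the grip above it.

```bash
python3 - <<'E'
from h import *
import pickle
w=pickle.load(open("w6.pkl","rb"))["wrist"];k=.7
P=np.array([onz(w,u*k,v*k,.014)[:2] for u,v in[(244,128),(576,206),(511,410),(217,350)]]);print(P.round(4),P.mean(0),[np.linalg.norm(P[i]-P[i-1]).round(4) for i in range(4)])
E
python3 st.py | head -2
```

```text
[[0.5584 0.2368]
 [0.3591 0.2781]
 [0.3864 0.4179]
 [0.5866 0.3764]] [0.47260989 0.32733668] [np.float64(0.1424), np.float64(0.2035), np.float64(0.1425), np.float64(0.2044)]
tau [ 7.5200e-01 -3.9378e+01  3.3003e+01 -2.6000e-02  5.8000e-02  2.0000e-03]
20.6 [0.4704 0.3287 0.3318] yaw 1.5857 q6 -1.092 w 0.0105 60.2 F [ 0.3 -1.3 -1.4] M [ 0.048 -0.011  0.   ]
```

Request:
jog_arm(series=[0.5,-2,10,0,0,0,255,0,0,14,0,0,0,255,0,0,14,0,0,0,255,0,0,14,0,0,0,255,0,0,12,0,0,0,255,0,0,8,0,0,0,255,0,0,4,0,0,0,255,0,0,2,0,0,0,255,0,0,0,0,0,0,255,0,0,0,0,0,0,255])

```text
time: 21.48
position: [0.4729, 0.3285, 0.2555]
tool_rot: [0.712, -0.702, 0.0, -0.001]
contact_force: [1.2, 0.3, -0.9]
gripper_width: 0.01
gripper_force: 60.2
```

```bash
python3 st.py 2>&1|head -2
```

```text
tau [-6.3000e-02 -3.9514e+01  3.1887e+01  1.4000e-02 -4.0000e-03 -0.0000e+00]
21.48 [0.4729 0.3285 0.2555] yaw 1.5851 q6 -1.094 w 0.01 60.2 F [ 1.2  0.3 -0.9] M [-0.045  0.007  0.04 ]
```

Request:
jog_arm(series=[0,0,3,0,0,0,255,0,0,3,0,0,0,255,0,0,1,0,0,0,255,0,0,1,0,0,0,255,0,0,1,0,0,0,255,0,0,0,0,0,0,255])

```text
time: 22.03
position: [0.4726, 0.3285, 0.2458]
tool_rot: [0.712, -0.702, 0.0, -0.0]
contact_force: [0.2, -0.1, -1.4]
gripper_width: 0.0104
gripper_force: 60.2
```

```bash
python3 st.py 2>&1|head -2
```

```text
tau [ 3.0000e-03 -3.9972e+01  3.2126e+01  2.2000e-02 -5.0000e-03 -1.0000e-03]
22.03 [0.4726 0.3285 0.2458] yaw 1.5853 q6 -1.094 w 0.0104 60.2 F [ 0.2 -0.1 -1.4] M [0.012 0.001 0.016]
```

Request:
jog_arm(series=[0,0,0.5,0,0,0,255,0,0,0.5,0,0,0,255,0,0,0,0,0,0,255])

```text
time: 22.33
position: [0.4727, 0.3285, 0.2458]
tool_rot: [0.712, -0.702, 0.0, -0.0]
contact_force: [-0.7, -0.8, 5.2]
gripper_width: 0.0103
gripper_force: 61.0
```

```bash
python3 st.py 2>&1|head -2
```

```text
tau [-8.4000e-02 -3.6869e+01  3.0452e+01 -1.0670e+00  1.7000e-02  2.0000e-03]
22.33 [0.4727 0.3285 0.2458] yaw 1.5852 q6 -1.094 w 0.0103 61.0 F [-0.7 -0.8  5.2] M [-0.306  0.482 -0.025]
```

Feet are on the notebook. Releasing and retreating.

Request:
jog_arm(series=[0,0,-0.5,0,0,0,255,0,0,0,0,0,0,210,0,0,0,0,0,0,120,0,0,0,0,0,0,120,0,0,0,0,0,0,120,0,0,0,0,0,0,120,0,0,-5,0,0,0,120,0,0,-15,0,0,0,120,0,0,-25,0,0,0,120,0,0,-35,0,0,0,120,0,0,-35,0,0,0,120,0,0,0,0,0,0,120])

```text
time: 23.38
position: [0.474, 0.3292, 0.3696]
tool_rot: [0.712, -0.702, 0.002, -0.007]
contact_force: [0.8, 0.5, 1.7]
gripper_width: 0.0454
gripper_force: 0.0
```

```bash
python3 st.py 2>&1|head -2; python3 - <<'E'
from h import *
w=read_camera("wrist");s=read_camera("scene")["color"]
a=np.hstack([cv2.resize(w["color"],(400,300)),cv2.resize(s,(400,300))])
cv2.imwrite("pics/j.png",a)
print(proj(w,[.4723,.328-.03,.082])*400/560,proj(w,[.4723,.328+.03,.082])*400/560)
E
```

```text
tau [-1.6800e-01 -3.2930e+01  2.7548e+01  8.3600e-01 -1.3000e-02  0.0000e+00]
23.38 [0.474  0.3292 0.3696] yaw 1.5853 q6 -1.094 w 0.0454 0.0 F [0.8 0.5 1.7] M [ 0.034 -0.032  0.011]
[201.5463774  121.76307551] [200.5231297  172.72123401]
```

View pics/j.png

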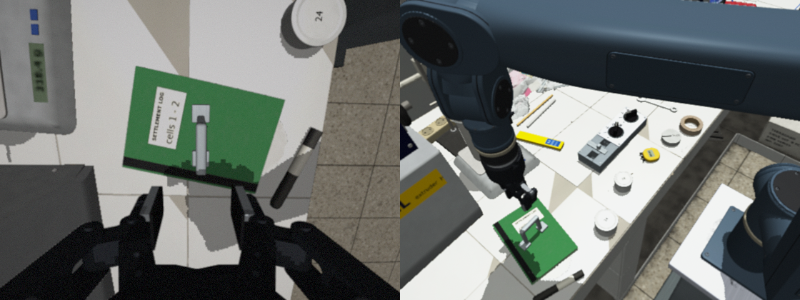

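The shackle stands upright on the middle of the notebook, with its bar at (201,122) to (201,173) in the wrist half. The other things look undisturbed.

```bash
python3 -c "
from plant import r
print(r.job_done())"
```

```text
the job is handed in; nothing more can be done
None
```

Both dials caught in order (left, then right), and I lifted the freed shackle out and stood it upright on the middle of the notebook; the job was handed in at about 23 s and returned no verdict.

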